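# Open the right-hand bay of the sloping brad case

## Robot

A 6-joint arm with a two-finger parallel gripper is mounted at the origin on a cart in front of the work surface, level with it; the furniture and walls round the work are solid. World frame = base frame: x ahead of the robot, y to its left, z up, the work surface at z = 0. Lengths are in mm, angles in degrees, forces in N, time in s.
With the tool pointing down it reaches from about 300 to 850 mm from the base axis. Payload 4.2 kg.
Tool frame: the origin (TCP) lies at the very end of the fingers, on their centre line; the grasp point (between the pads) lies 19 mm behind it (env.grip_depth is the distance from the TCP to the grasp point, in mm); z points along the fingers, y is the line along which they close (so a half turn about z gives the same grasp; the last joint's range is limited). The gripper opens to 91 mm and grips with 3 to 60 N. Pads are 32 mm wide; open, the fingers measure 118 mm over their backs; the gripper's body (76 mm by 178 mm) begins 60 mm behind the grasp point.
Start: joints at [-71.333, 18.312, 89.639, -0, 72.044, -1.146], TCP at [194.9, -540.978, 213.976] pointing down, gripper open.
Joint ranges: [-177.97, 177.97], [-48.28, 115.42], [12.27, 149.76], [-77.06, 257.06], [2.81, 150.46], [-146.56, 146.56]. Speed limits (degrees/s): [147.25, 147.25, 180, 180, 180, 180].

## Interface

Orientations are given as [roll, pitch, yaw] about the fixed x, y, z axes, in that order (R = Rz(yaw) Ry(pitch) Rx(roll)).
In Python, from workcell import env, cams gives the robot as it stands.
- The arm moves only by the tool apply_moves, never from a script. Its argument "deltas" is a list of rows, each a list of 5 numbers: the shift along the tool's x, y, z in m, then the turn about the tool's z in rad, then the opening, from -1 (shut) to 1 (fully open), so that 0 is half open. In form: [[tx, ty, tz, roll, gripper], ...]. A call has 1 to 5 rows; each row is the pose to reach, as a shift and turn from the pose commanded when the call began, along the tool's axes at that moment; what a row does not reach only later rows make up. A row lasts 1/10 s, in which the tool goes at most 50 mm and 8.59 degrees, less where a joint would pass 70% of its speed; a pose out of reach is approached as far as the arm can. A call with a gripper value outside its range is refused whole. The fingers move at their own pace and stop on an object; "grip_force" is the grip in N (left out, the last holds). Time passes only in rows, so rows that repeat a pose let the fingers close. It gives the time, the measured TCP pose, the force, the opening and the grip force at its end, in the units of the state.
- env.state(): the state, without advancing time (a new reading comes with each control period).
- cams.grab_frame(name): name is "scene" or "top"; returns the picture (420x560x3 uint8, blue, green, red); there is no depth.
- cams.get_calibration(name): a dict with "mtx" (3x3 intrinsics, pixels), "eye" and "attitude" of the camera in the world. Camera axes: x right, y down, z forward; pixel columns grow to the right and rows downward; lengths in mm; the calibration is good to about 2 mm. A picture is of the moment at which its call begins. get_calibration takes no time and is no camera call.
- env.job_done(): hands the job in; it is judged then, once.
The state is a dict: "time_s": time; "qpos": joint angles; "qvel": joint speeds; "effort": joint torques, N m; "ee_pos": TCP position; "ee_rot": TCP orientation; "force": force on the tool from outside, world axes, zero at the start; "torque": the same for the moment, N m; "gripper_width": finger opening in mm; "gripper_force": force on a finger pad.
Only numpy, scipy, OpenCV 4.12 (cv2) and the standard library are available. Lean on these libraries where they do the work, as an engineer would, in place of code of your own. Each camera call takes 0.05 s, during which the arm holds its last target. There are 200 camera calls.

## Task

A small white carton has been left standing on the ledge of the sloping plywood case, in the way of its sliding doors. First stand the carton upright on the bench top, without tipping it over; then slide the right-hand (rear) door by its upright pull all the way to the left behind its neighbour until it meets its stop, leaving the left-hand door shut.

Things in the scene. Friction and masses are not known exactly. Their poses are not given: they have to be found in the camera images.
- carton_mid (a point): Centre (half-way up) of the loose white carton, an upright box 26 mm (own x) by 42 mm (own y) by 85 mm high, 0.08 to 0.17 kg. It starts on the case's level ledge, 50 mm above the bench, its 26 mm side within 15 degrees of the case's length, at least 25 mm left of the rear door's pull. Lean the tool 35 to 45 degrees towards the case's front here too: the tray is close behind.
- case: Plywood case fixed on the bench; origin at bench level. Own x -0.117 (front) to 0.13, y -0.15 to 0.15 (+y = left seen from its front). Level ledge in front, top z = 0.05, x -0.117 to -0.05, 6 mm bead at its rim. From x = -0.05, z = 0.055 the front with the two doors slopes up and back at 40 degrees for 140 mm; outward normal (-0.643, 0, 0.766) in the case's axes.
- tray_edge (a point): Middle of the lower front edge of the tray board that overhangs the doors along the whole case (case x = 0, z = 0.22; bracket ends at both ends, y = +-0.145, reach down to z = 0.19). Because of it a tool at a pull must lean back towards the case's front, 20 to 50 degrees from vertical; 40 is square to the slope.
- rear_door_pull (a point): Grip point on the rear (right-hand) door's pull, axes as the case's. The pull is a dark rib on the door's right edge, 10 mm thick along case y, 90 mm long up the slope; this point is mid-length, mid-thickness, 13 mm below its outer rim and 27 mm out from the left-hand door's face. Fingers kept 5 mm or more out from that face pass over all but the pulls and carton.
- rear_door (a joint): Travel of the rear (right-hand) door, m: 0 = shut (far right), growing as it slides along the case's +y (left) behind the other door; 0.108 = stop, its pull then 5 mm short of the left door's edge. Starts between 0 and 0.020. It runs 12 mm deeper than the left door's face, with about 2 N friction, and stays where left.
- front_door (a joint): Travel of the front (left-hand) door, m: 0 = shut (far left), growing as it slides along the case's -y; 2 N friction. It starts shut and has the same kind of pull on its left edge.
Not all that is in view belongs to the job. What is shaped like the part that bears carton_mid but green or pink is not meant.

How it is judged:
By the outcome, as a careful person would: the job done as asked, in the order asked, and still so for the second after the job is handed in, with the robot touching nothing.
It also fails if it takes over 69 s, if anything falls off the work surface, if the arm or the gripper's body presses on something with over 40 N, if the wrist force passes 120 N, or if a joint passes its speed limit or range.

## Working session

There is one attempt and no reset: what is moved stays moved. The work goes in short steps, Python scripts to look and compute and a tool call to move; the robot and the scene stay as the last step left them, time stands still between calls to the robot, and variables do not carry over. Pictures are saved under pics/ and viewed, at most 10 in all, crops included, and the job is handed in when it is done.

Besides the shell and the picture viewer there is one more tool, called after "Call:" as name(argument=value, ...), one argument or row to a line, values as JSON. apply_moves: Moves the arm, as the interface text tells. Its arguments: {"type":"object","properties":{"deltas":{"type":"array"},"grip_force":{"type":"number"}},"required":["deltas"]}

```bash
mkdir -p pics; ls
python3 - <<'E'
from workcell import env,cams
import cv2
for n in("scene","top"):
    cv2.imwrite(f"pics/{n}0.png",cams.grab_frame(n)); c=cams.get_calibration(n); print(n,c)
print(env.state(), env.grip_depth)
E
```

```text
pics
scene {'mtx': array([[396.08020974,   0.        , 278.09393935],
       [  0.        , 396.08020974, 208.48641405],
       [  0.        ,   0.        ,   1.        ]]), 'eye': array([ 18.90938728, 987.69816453, 566.93182272]), 'attitude': array([-119.94934702,    0.80772405, -143.67279338])}
top {'mtx': array([[393.96834062,   0.        , 277.309203  ],
       [  0.        , 393.96834062, 217.49820488],
       [  0.        ,   0.        ,   1.        ]]), 'eye': array([ 269.92141737,  386.4857324 , 1007.11092962]), 'attitude': array([-168.93481249,    0.23008579,  -91.53088149])}
{'time_s': 0.1, 'qpos': array([-7.13337372e+01,  1.83469596e+01,  8.96998498e+01, -1.63819754e-03,
        7.20438940e+01, -1.14696408e+00]), 'qvel': array([-0.15287085, -0.05409846, -0.09305057, -0.03556007,  0.07098817,
        0.05903255]), 'effort': array([-9.41835674e-05, -4.13333416e+01, -2.32506877e+01,  7.29437638e-02,
        4.22185252e-02, -4.84358179e-05]), 'ee_pos': array([ 194.73515293, -540.53489105,  213.21162762]), 'ee_rot': array([-1.79909284e+02, -2.58313563e-04,  1.98137329e+01]), 'force': array([ 0.49803481,  1.46456725, -0.45375729]), 'torque': array([-0.01378171,  0.05224013, -0.07044108]), 'gripper_force': 0.0, 'gripper_width': 91.2443538109005} 18.8
```

View pics/scene0.png

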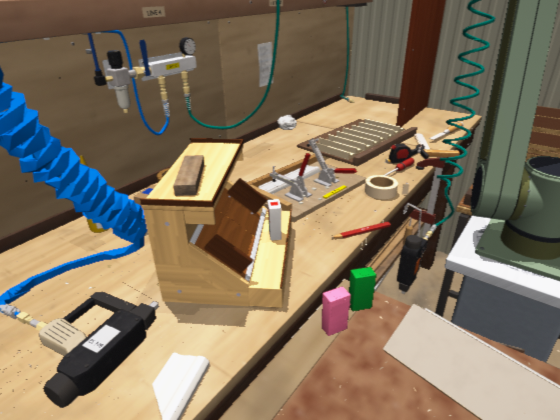

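View pics/top0.png

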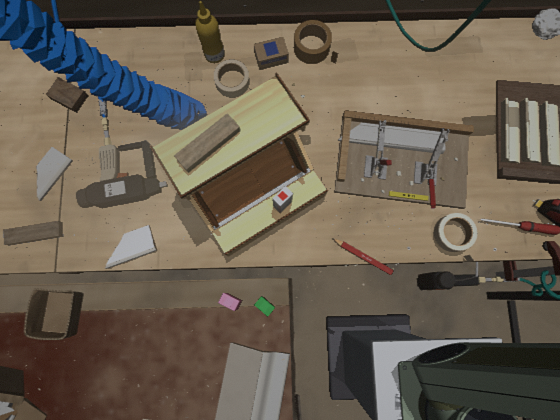

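The meant carton is the white, red-topped one on the ledge, at top (283,200) and scene (275,220). The pink and green boxes, at top (230,301) and (264,306), are decoys standing off the case. I'll enlarge both views of the case to confirm this and to pick the corners.

```bash
python3 - <<'E'
import cv2
a=cv2.imread("pics/top0.png")[150:262,180:340]; b=cv2.imread("pics/scene0.png")[160:310,140:300]
cv2.imwrite("pics/topc.png",cv2.resize(a,None,fx=5,fy=5,interpolation=cv2.INTER_CUBIC))
cv2.imwrite("pics/scenec.png",cv2.resize(b,None,fx=4,fy=4,interpolation=cv2.INTER_CUBIC))
E
cat > h.py <<'E'
import numpy as np
from scipy.spatial.transform import Rotation as R
from workcell import env,cams
C={}
def cal(n):
    if n not in C:
        c=cams.get_calibration(n); C[n]=(c["mtx"],c["eye"],R.from_euler("xyz",c["attitude"],degrees=True).as_matrix())
    return C[n]
def ray(n,u,v):
    K,e,A=cal(n); d=A@np.linalg.solve(K,[u,v,1]); return e,d/np.linalg.norm(d)
def onz(n,u,v,z):
    e,d=ray(n,u,v); return e+d*(z-e[2])/d[2]
def proj(n,p):
    K,e,A=cal(n); q=K@(A.T@(np.asarray(p,float)-e)); return q[:2]/q[2]
def two(p,q):
    e1,d1=ray("top",*p); e2,d2=ray("scene",*q)
    s=np.linalg.lstsq(np.c_[d1,-d2],e2-e1,rcond=None)[0]
    a,b=e1+s[0]*d1,e2+s[1]*d2; return (a+b)/2,np.linalg.norm(a-b)
E
```

```text
(no output)
```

View pics/topc.png

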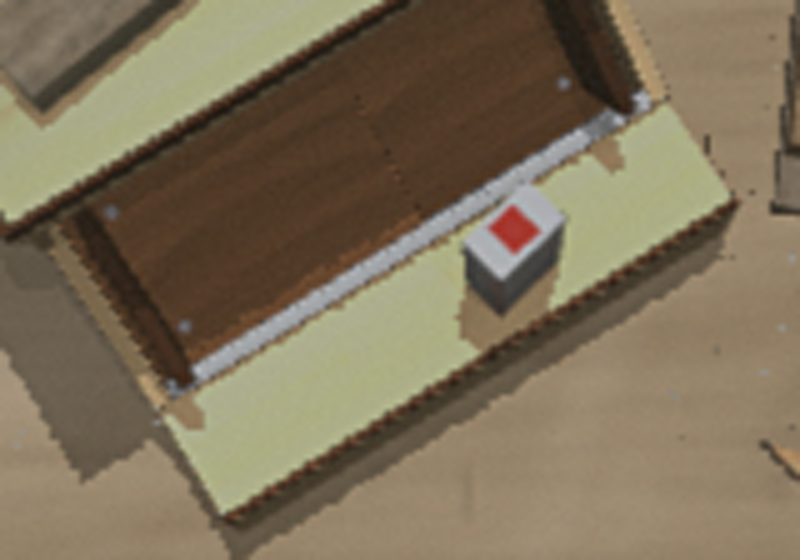

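View pics/scenec.png

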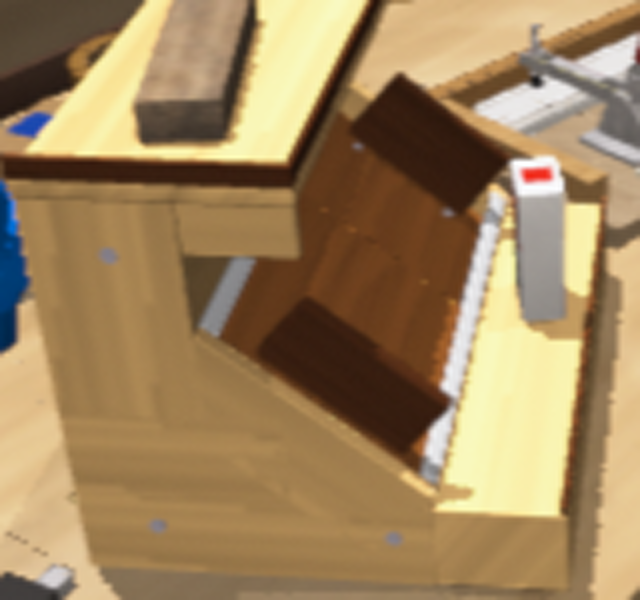

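```bash
cat >> h.py <<'E'
T=lambda x,y:(180+(x-2)/5,150+(y-2)/5)
S=lambda x,y:(140+(x-1.5)/4,160+(y-1.5)/4)
E
python3 - <<'E'
from h import *
np.set_printoptions(precision=1,suppress=True)
L,e1=two(T(225,518),S(568,515));Rr,e2=two(T(737,203),S(606,175)); print("rim",L,e1,Rr,e2,np.linalg.norm(L-Rr))
pts=[("L",T(225,518),(-117,150),54),("R",T(737,203),(-117,-150),54),("bl",T(163,405),(-50,150),52),("br",T(665,100),(-50,-150),52)]
P=np.array([onz("top",*p,z)[:2] for _,p,_,z in pts]); Q=np.array([q for *_,q,_ in pts],float)
Rt,_=R.align_vectors(np.c_[P-P.mean(0),0*P[:,:1]],np.c_[Q-Q.mean(0),0*P[:,:1]])
yaw=Rt.as_euler("xyz",degrees=True)[2]; M=Rt.as_matrix()[:2,:2]; o=P.mean(0)-M@Q.mean(0)
print("case top",yaw,o, (M@Q.T).T+o-P)
# scene: rim left corner bottom etc
for z in(50,56): print("scene L,R",onz("scene",*S(568,515),z),onz("scene",*S(606,175),z), "top",onz("top",*T(225,518),z),onz("top",*T(737,203),z))
for c in[(527,183),(565,217),(502,278),(464,243)]: print("ct",onz("top",*T(*c),135))
for c in[(510,163),(553,158),(564,186),(520,190)]: print("cs",onz("scene",*S(*c),135))
print("pull two", two(T(610,105),S(508,155)))
E
```

```text
rim [370.1 514.8  49.1] 4.849631435884179 [518.1 262.7  74.3] 2.3388745724797326 293.4662039413389
case top 30.468808632590637 [547.  445.8] [[-1.6  0.3]
 [-0.2 -2.3]
 [-0.5  3.6]
 [ 2.3 -1.7]]
scene L,R [367.2 514.8  50. ] [544.  227.2  50. ] top [372.2 515.9  50. ] [523.4 258.9  50. ]
scene L,R [363.1 520.3  56. ] [537.9 236.   56. ] top [371.5 515.1  56. ] [521.9 259.7  56. ]
ct [513.1 365.9 135. ]
ct [496.5 349.  135. ]
ct [468.8 378.6 135. ]
ct [485.6 395.4 135. ]
cs [510.2 371.9 135. ]
cs [493.7 353.2 135. ]
cs [469.6 375.7 135. ]
cs [486.8 393.1 135. ]
pull two (array([555.5, 322.5, 105.1]), np.float64(7.43430461746258))
```

The carton's top face agrees in both views, with its centre near (490.5, 373). The case yaw is about 30.5° and its origin is about (547, 446). The moves only turn about the tool's z, so I'll check the public interface for any way to tilt.

Call:
apply_moves(
  deltas=[
    [0,0,-0.02,0,1],
    [0,0,-0.05,0,1],
  ],
)

```text
time_s: 0.3
ee_pos: [194.4, -539.6, 262.1]
ee_rot: [-179.7, -0.0, 19.8]
force: [-0.8, 0.4, 0.5]
gripper_width: 91.0
gripper_force: 0.0
```

The tool stays vertical in every move, so I'll grasp the carton vertically and push the rib near its lower end, in front of the tray. Next I work out the waypoints, the clearances and the position of the hanging coil.

Run:
```python
from h import *
np.set_printoptions(precision=1,suppress=True)
print("edge",onz("top",290,268,0),"spot",onz("top",295,238,0),onz("top",340,215,0),"jig",onz("top",336,195,0), onz("top",336,240,0))
for z in(0,50,100,200,300,400): p=onz("top",552,283,z); print(z,p,proj("scene",p))
# arm link positions
M=R.from_euler("z",30.5,degrees=True).as_matrix(); o=np.array([547,446,0.])
n=np.array([-.643,0,.766]); s=np.array([.766,0,.643])
# rear pull outer rim: ray ∩ plane d=40
def pl(cam,px,d):
    e,r=ray(cam,*px); nw=M@n; a=o+M@(np.array([-50,0,55])+n*d); t=nw@(a-e)/(nw@r); return M.T@(e+t*r-o)
for nm,px in(("low",S(508,155)),("up",S(400,75)),("Llow",S(450,402)),("Lup",S(310,298))):
    q=pl("scene",px,40); print(nm,q,"s",(q-[-50,0,55])@s)
for nm,px in(("base low",S(460,210)),("base up",S(350,120))):
    q=pl("scene",px,0); print(nm,q,"s",(q-[-50,0,55])@s)
for nm,px in(("top low",T(610,105)),("top up",T(545,0))):
    q=pl("top",px,40); print(nm,q,"s",(q-[-50,0,55])@s)
for y in(-140,-120,-100):
  for d in (40,0): print(y,d,[proj("top",o+M@(np.array([-50,y,55])+n*d+s*k)) for k in(25,115)])
```

```text
edge [335.3 356.5   0. ] spot [411.8 341.1   0. ] [469.1 221.8   0. ] jig [523.  229.2   0. ] [403.8 235.8   0. ]
0 [ 280.1 -301.1    0. ] [447.4 175. ]
50 [ 279.6 -266.9   50. ] [447.5 164.5]
100 [ 279.1 -232.8  100. ] [447.6 153.2]
200 [ 278.  -164.5  200. ] [447.9 127.7]
300 [277.  -96.3 300. ] [448.2  97.2]
400 [276. -28. 400.] [448.7  60.3]
low [ -58.  -117.6  100.5] s 23.13113258113607
up [   5.8 -115.2  154.1] s 106.47641643958815
Llow [-61.  128.9  98. ] s 19.180231647753253
Lup [  3.9 125.3 152.5] s 104.01224065898776
base low [-29.9 -97.1  71.8] s 26.20621758478333
base up [  36.5 -105.1  127.6] s 112.90234794272659
top low [ -51.7 -110.7  105.8] s 31.351007766221258
top up [  -3.2 -103.5  146.5] s 94.73802347795566
-140 40 [array([312.9, 166.5]), array([298.6, 134. ])]
-140 0 [array([306.2, 162.1]), array([292.1, 130.6])]
-120 40 [array([305.9, 170.8]), array([291.2, 138.4])]
-120 0 [array([299.4, 166.2]), array([285. , 134.8])]
-100 40 [array([298.9, 175. ]), array([283.8, 142.8])]
-100 0 [array([292.6, 170.3]), array([277.8, 139. ])]
```

Run:
```python
from h import *
import cv2
np.set_printoptions(precision=0,suppress=True)
for x in(100,200,280,400):
    print(x,[ (lambda e,d: e+d*(x-e[0])/d[0])(*ray("scene",*p)) for p in((440,220),(455,180),(465,130),(490,60),(475,0))])
a=cv2.imread("pics/top0.png")[220:420,400:560]; b=cv2.imread("pics/scene0.png")[0:280,360:560]
a=cv2.resize(a,(400,500));b=cv2.resize(b,(400,560))
a=cv2.copyMakeBorder(a,0,60,0,0,0); cv2.imwrite("pics/coil.png",cv2.hconcat([a,b]))
```

```text
100 [array([100., 574., 330.]), array([100., 542., 367.]), array([100., 550., 428.]), array([100., 504., 491.]), array([100., 625., 552.])]
200 [array([200.,  65.,  38.]), array([200.,  -8., 120.]), array([200.,  11., 257.]), array([200., -93., 398.]), array([200., 177., 533.])]
280 [array([ 280., -343., -196.]), array([ 280., -447.,  -77.]), array([ 280., -421.,  121.]), array([ 280., -570.,  324.]), array([ 280., -181.,  518.])]
400 [array([ 400., -954., -547.]), array([  400., -1107.,  -373.]), array([  400., -1068.,   -85.]), array([  400., -1286.,   212.]), array([ 400., -718.,  496.])]
```

View pics/coil.png

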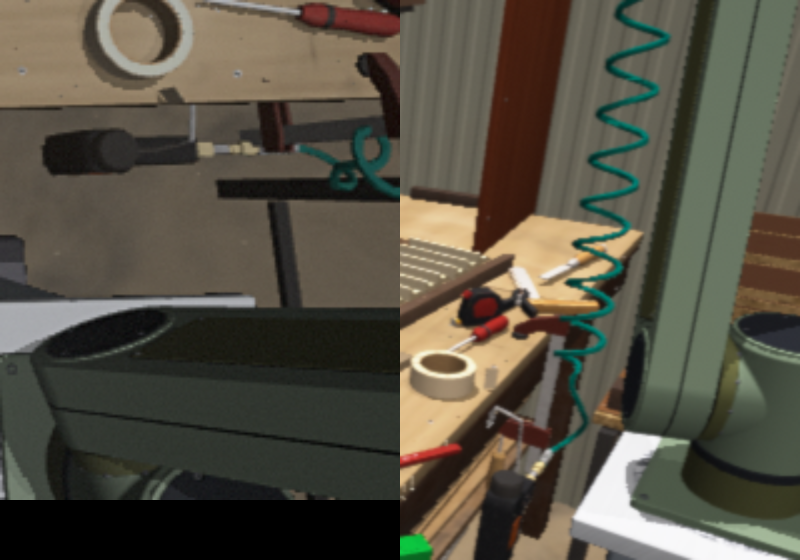

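Run:
```python
from h import *
np.set_printoptions(precision=0,suppress=True)
print(two((538,290),(447,182)),two((548,280),(455,175)),two((520,280),(437,224)), two((482,280),(428,235)))
for x in(260,280,300):
  for y in (-300,-340,-380): print(x,y,[proj("scene",(x,y,z)) for z in(0,200,400,600)],proj("top",(x,y,300)))
```

```text
(array([ 267., -268.,   -9.]), np.float64(6.17372859132928)) (array([ 272., -295.,    5.]), np.float64(32.683629225771114)) (array([ 292., -359., -226.]), np.float64(3.706966200548047)) (array([ 292., -233., -206.]), np.float64(10.921897043504877))
260 -300 [array([454., 177.]), array([467., 117.]), array([483.,  46.]), array([503., -38.])] [669. 290.]
260 -340 [array([457., 172.]), array([471., 114.]), array([487.,  44.]), array([506., -38.])] [692. 289.]
260 -380 [array([460., 168.]), array([474., 111.]), array([490.,  43.]), array([509., -38.])] [715. 288.]
280 -300 [array([447., 175.]), array([460., 116.]), array([476.,  46.]), array([494., -38.])] [667. 278.]
280 -340 [array([451., 171.]), array([464., 113.]), array([479.,  44.]), array([497., -38.])] [689. 278.]
280 -380 [array([454., 167.]), array([467., 110.]), array([482.,  42.]), array([500., -37.])] [712. 277.]
300 -300 [array([441., 174.]), array([454., 115.]), array([468.,  45.]), array([486., -38.])] [664. 267.]
300 -340 [array([445., 170.]), array([457., 112.]), array([472.,  43.]), array([489., -38.])] [687. 266.]
300 -380 [array([448., 166.]), array([461., 109.]), array([475.,  42.]), array([492., -37.])] [709. 266.]
```

The coil hangs near (280, −290) at a radius of about 400 mm. I'll retract the arm inside it with the gripper's long side tangential, swing past, and then reach out to the carton.

Call:
apply_moves(
  deltas=[
    [0,-0.03,-0.01,0.14,1],
    [0,-0.06,-0.02,0.28,1],
    [0,-0.09,-0.03,0.42,1],
    [0,-0.12,-0.035,0.56,1],
    [0,-0.15,-0.04,0.7,1],
  ],
)

```text
time_s: 0.8
ee_pos: [143.6, -398.5, 303.9]
ee_rot: [-180.0, 0.0, -20.6]
force: [0.7, -0.5, -0.7]
gripper_width: 91.4
gripper_force: 0.0
```

```bash
cat >> h.py <<'E'
def go(x,y,z,psi,cur=None):
    """tool-axis delta (m,rad) from commanded pose cur=(x,y,z,psi) to target; tool vertical"""
    if cur is None:
        s=env.state(); cur=(*s["ee_pos"],s["ee_rot"][2])
    f=np.radians(cur[3]); d=np.array([x,y,z])-cur[:3]
    r=(cur[3]-psi+180)%360-180
    print("from",np.round(cur,1),"tx %.4f ty %.4f tz %.4f roll %.3f"%((d[0]*np.cos(f)+d[1]*np.sin(f))/1e3,(d[0]*np.sin(f)-d[1]*np.cos(f))/1e3,-d[2]/1e3,np.radians(r)))
E
python3 -c "
from h import *
print(env.state()['qpos'].round(1)); go(110,-305,310,-60)"
```

```text
[-71.7   1.6  97.7  -0.   80.7  38.9]
from [ 143.6 -398.5  303.9  -20.6] tx -0.0643 ty -0.0757 tz -0.0061 roll 0.687
```

Call:
apply_moves(
  deltas=[
    [-0.013,-0.015,0,0.14,1],
    [-0.026,-0.03,0,0.28,1],
    [-0.039,-0.045,0,0.42,1],
    [-0.052,-0.06,0,0.56,1],
    [-0.064,-0.076,0,0.69,1],
  ],
)

```text
time_s: 1.3
ee_pos: [110.0, -305.3, 303.6]
ee_rot: [-180.0, 0.0, -60.2]
force: [-0.4, -0.5, 1.1]
gripper_width: 91.2
gripper_force: 0.0
```

```bash
python3 -c "
from h import *
print(env.state()['qpos'].round(1),env.state()['ee_pos'],env.state()['ee_rot'])
c=None
for az in(-45,-20,5):
    a=np.radians(az); t=(315*np.cos(a),315*np.sin(a),305,az); go(*t,cur=c); c=t"
```

```text
[-72.2  -8.2 106.7  -0.   81.5  77.9] [ 109.97070386 -305.28081734  303.59686963] [-1.79992028e+02  3.86010526e-02 -6.01544978e+01]
from [ 110.  -305.3  303.6  -60.2] tx -0.0155 ty -0.1389 tz -0.0014 roll -0.264
from [ 222.7 -222.7  305.   -45. ] tx -0.0295 ty -0.1331 tz -0.0000 roll -0.436
from [ 296.  -107.7  305.   -20. ] tx -0.0295 ty -0.1331 tz -0.0000 roll -0.436
```

Call:
apply_moves(
  deltas=[
    [-0.004,-0.035,0,-0.08,1],
    [-0.009,-0.07,0,-0.16,1],
    [-0.013,-0.105,0,-0.22,1],
    [-0.0155,-0.139,0,-0.264,1],
  ],
)

```text
time_s: 1.7
ee_pos: [223.3, -221.9, 303.8]
ee_rot: [180.0, -0.0, -44.6]
force: [0.4, -1.0, 0.4]
gripper_width: 91.0
gripper_force: 0.0
```

Call:
apply_moves(
  deltas=[
    [-0.006,-0.033,0,-0.11,1],
    [-0.013,-0.067,0,-0.22,1],
    [-0.021,-0.1,0,-0.33,1],
    [-0.03,-0.133,0,-0.436,1],
  ],
)

```text
time_s: 2.1
ee_pos: [295.3, -106.1, 303.8]
ee_rot: [180.0, 0.0, -19.5]
force: [0.3, -0.3, -0.3]
gripper_width: 91.2
gripper_force: 0.0
```

Call:
apply_moves(
  deltas=[
    [-0.006,-0.033,0,-0.11,1],
    [-0.013,-0.067,0,-0.22,1],
    [-0.021,-0.1,0,-0.33,1],
    [-0.03,-0.133,0,-0.436,1],
  ],
)

```text
time_s: 2.5
ee_pos: [311.3, 29.2, 303.7]
ee_rot: [180.0, 0.0, 5.5]
force: [1.2, 0.3, 0.8]
gripper_width: 91.2
gripper_force: 0.0
```

```bash
python3 -c "
from h import *
print(env.state()['qpos'].round(1),env.state()['ee_rot'])
go(400,260,260,43); go(490.5,373,230,43,(400,260,260,43)); go(490.5,373,100,43,(490.5,373,230,43))"
```

```text
[  3.3  -9.4 107.6  -0.   81.8  87.8] [1.79990381e+02 7.51470509e-03 5.51630121e+00]
from [311.3  29.2 303.7   5.5] tx 0.1104 ty -0.2212 tz 0.0437 roll -0.654
from [400 260 260  43] tx 0.1433 ty -0.0209 tz 0.0300 roll 0.000
from [490.5 373.  230.   43. ] tx 0.0000 ty 0.0000 tz 0.1300 roll 0.000
```

Call:
apply_moves(
  deltas=[
    [0.02,-0.044,0.005,-0.13,0.6],
    [0.044,-0.088,0.01,-0.26,0.6],
    [0.066,-0.132,0.02,-0.39,0.6],
    [0.088,-0.176,0.03,-0.52,0.6],
    [0.11,-0.221,0.04,-0.654,0.6],
  ],
)

```text
time_s: 3.0
ee_pos: [400.3, 258.4, 263.5]
ee_rot: [180.0, 0.0, 43.1]
force: [0.9, -1.3, 0.1]
gripper_width: 72.9
gripper_force: 0.0
```

Call:
apply_moves(
  deltas=[
    [0.04,-0.006,0.01,0,0.6],
    [0.08,-0.012,0.02,0,0.6],
    [0.115,-0.017,0.03,0,0.6],
    [0.143,-0.021,0.045,0,0.6],
    [0.143,-0.021,0.06,0,0.6],
  ],
)

```text
time_s: 3.5
ee_pos: [492.8, 371.4, 202.2]
ee_rot: [-180.0, -0.0, 42.8]
force: [-0.3, -0.1, -0.4]
gripper_width: 73.1
gripper_force: 0.0
```

```bash
python3 -c "
from h import *
import cv2
cv2.imwrite('pics/s1.png',cv2.hconcat([cv2.resize(cams.grab_frame(n)[a:a+230,b:b+200],(400,460)) for n,a,b in(('scene',80,130),('top',60,170))]))
s=env.state();print(s['qpos'].round(1),s['ee_rot'],s['force']); go(490.5,373,100,43)"
```

```text
[35.9 22.4 85.3 -0.  72.7 83.1] [-179.96220962    0.39443098   42.76393849] [-0.12483605 -0.49549998 -0.79909173]
from [489.9 368.3 200.8  42.8] tx 0.0036 ty -0.0031 tz 0.1008 roll -0.004
```

View pics/s1.png

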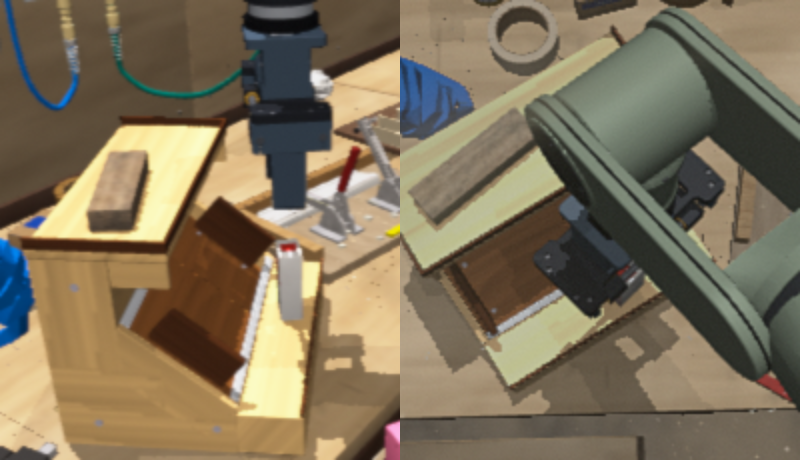

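The fingers sit squarely over the white carton at panel pixel (290,260). The gripper body clears the tray, and the wrist stays well above it. Descending.

Call:
apply_moves(
  deltas=[
    [0,0,0.025,0,0.6],
    [0,0,0.045,0,0.6],
    [0,0,0.05,0,0.6],
    [0,0,0.05,0,0.6],
  ],
)

```text
time_s: 4.0
ee_pos: [490.7, 368.3, 154.4]
ee_rot: [-180.0, 0.1, 42.7]
force: [1.1, 0.6, 0.5]
gripper_width: 73.0
gripper_force: 0.0
```

```bash
python3 -c "
from h import *
s=env.state();print(s['ee_pos'],s['ee_rot'],s['force']); go(490.5,373,100,43)"
```

```text
[490.73264399 368.3095118  154.36716873] [-1.79998121e+02  5.71494228e-02  4.27163725e+01] [1.13196213 0.59242677 0.48323381]
from [490.7 368.3 154.4  42.7] tx 0.0030 ty -0.0036 tz 0.0544 roll -0.005
```

Call:
apply_moves(
  deltas=[
    [0.003,-0.0035,0.01,0,0.6],
    [0.003,-0.0035,0.025,0,0.6],
    [0.003,-0.0035,0.04,0,0.6],
    [0.003,-0.0035,0.054,0,0.6],
    [0.003,-0.0035,0.054,0,0.6],
  ],
)

```text
time_s: 4.5
ee_pos: [490.1, 373.1, 99.0]
ee_rot: [-180.0, 0.1, 42.7]
force: [0.2, -0.1, 0.6]
gripper_width: 72.8
gripper_force: 0.0
```

Call:
apply_moves(
  deltas=[
    [0,0,0,0,0.3],
    [0,0,0,0,0.1],
    [0,0,0,0,-0.2],
    [0,0,0,0,-0.3],
    [0,0,0,0,-0.3],
  ],
  grip_force=12,
)

```text
time_s: 5.0
ee_pos: [491.2, 373.6, 100.9]
ee_rot: [180.0, -0.1, 42.7]
force: [0.9, -0.5, 1.8]
gripper_width: 42.2
gripper_force: 12.0
```

Call:
apply_moves(
  deltas=[
    [0,0,-0.01,0,-0.3],
    [0,0,-0.025,0,-0.3],
    [0,0,-0.04,0,-0.3],
    [0,0,-0.055,0,-0.3],
    [0,0,-0.055,0,-0.3],
  ],
  grip_force=20,
)

```text
time_s: 5.5
ee_pos: [492.0, 374.3, 158.0]
ee_rot: [180.0, -0.3, 42.7]
force: [-0.1, 0.2, -0.7]
gripper_width: 41.7
gripper_force: 20.0
```

```bash
python3 -c "
from h import *
s=env.state();print(s['ee_pos'],s['force'],s['gripper_width']); go(408,338,155,43)"
```

```text
[492.04645701 374.25615783 157.95828823] [-0.06483926  0.19507381 -0.66544101] 41.66786950947091
from [492.  374.3 158.   42.7] tx -0.0863 ty -0.0304 tz 0.0030 roll -0.005
```

Call:
apply_moves(
  deltas=[
    [-0.015,-0.005,0,0,-0.3],
    [-0.035,-0.012,0,0,-0.3],
    [-0.055,-0.019,0,0,-0.3],
    [-0.075,-0.026,0,0,-0.3],
    [-0.086,-0.03,0,0,-0.3],
  ],
)

```text
time_s: 6.0
ee_pos: [405.5, 336.0, 154.7]
ee_rot: [-180.0, 0.1, 42.7]
force: [-0.0, 0.4, -1.4]
gripper_width: 42.1
gripper_force: 20.0
```

Call:
apply_moves(
  deltas=[
    [0,0,0.02,0,-0.3],
    [0,0,0.045,0,-0.3],
    [0,0,0.07,0,-0.3],
    [0,0,0.085,0,-0.3],
    [0,0,0.09,0,-0.3],
  ],
)

```text
time_s: 6.5
ee_pos: [406.5, 336.3, 63.3]
ee_rot: [-180.0, 0.2, 42.7]
force: [0.2, 0.3, -0.9]
gripper_width: 42.0
gripper_force: 20.0
```

Call:
apply_moves(
  deltas=[
    [0,0,0,0,-0.3],
    [0,0,0.002,0,-0.3],
  ],
)

```text
time_s: 6.7
ee_pos: [408.2, 337.7, 64.1]
ee_rot: [180.0, -0.1, 42.7]
force: [0.8, 0.1, -0.7]
gripper_width: 41.6
gripper_force: 20.0
```

```bash
python3 -c "
from h import *
import cv2
cv2.imwrite('pics/s2.png',cv2.resize(cams.grab_frame('scene')[140:300,200:360],(600,600)))
s=env.state();print(s['ee_pos'],s['force'],s['gripper_width'])"
```

```text
[408.00568327 337.52485238  63.89290824] [-0.76396698  0.04391466 -0.99601509] 41.836328393221564
```

View pics/s2.png

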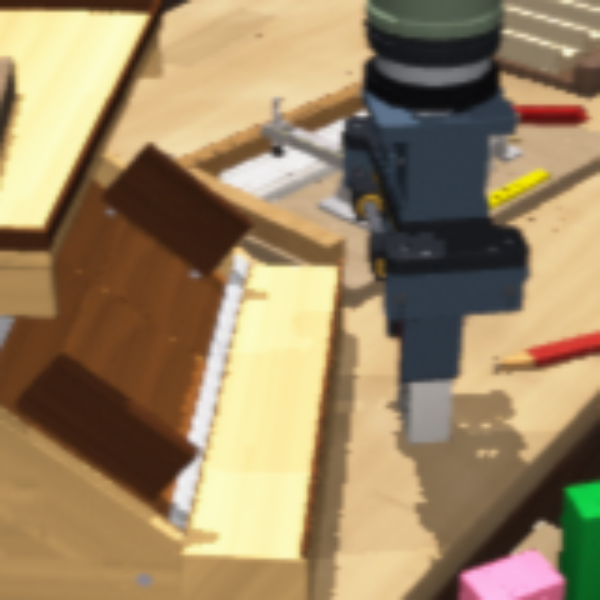

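The carton is held upright between the case and the bench edge, its base at panel pixel (430,440). I'll lower it gently until it touches.

Call:
apply_moves(
  deltas=[
    [0,0,0.004,0,-0.3],
    [0,0,0.008,0,-0.3],
    [0,0,0.01,0,-0.3],
    [0,0,0.011,0,-0.3],
    [0,0,0.011,0,-0.3],
  ],
  grip_force=12,
)

```text
time_s: 7.25
ee_pos: [407.3, 337.0, 52.1]
ee_rot: [180.0, 0.0, 42.7]
force: [1.3, 0.5, -0.9]
gripper_width: 42.3
gripper_force: 12.0
```

Call:
apply_moves(
  deltas=[
    [0,0,0.001,0,-0.3],
    [0,0,0.001,0,-0.3],
    [0,0,0.002,0,-0.3],
    [0,0,0.002,0,-0.3],
  ],
)

```text
time_s: 7.65
ee_pos: [407.8, 336.9, 50.7]
ee_rot: [180.0, -0.0, 42.7]
force: [0.7, -2.2, 2.1]
gripper_width: 42.1
gripper_force: 12.0
```

Call:
apply_moves(
  deltas=[
    [0,0,0.0005,0,-0.3],
    [0,0,0.001,0,-0.3],
    [0,0,0.001,0,-0.3],
  ],
)

```text
time_s: 7.95
ee_pos: [407.8, 336.9, 50.6]
ee_rot: [180.0, -0.1, 42.8]
force: [-0.5, -2.8, 8.6]
gripper_width: 41.7
gripper_force: 12.0
```

Contact is firm at about 9 N. Releasing and backing straight up.

Call:
apply_moves(
  deltas=[
    [0,0,-0.001,0,-0.05],
    [0,0,-0.001,0,0.1],
    [0,0,-0.001,0,0.3],
    [0,0,-0.001,0,0.3],
  ],
)

```text
time_s: 8.35
ee_pos: [407.2, 337.1, 50.0]
ee_rot: [-180.0, 0.0, 42.7]
force: [-0.4, -0.6, 1.1]
gripper_width: 59.3
gripper_force: 0.0
```

Call:
apply_moves(
  deltas=[
    [0,0,-0.02,0,0.3],
    [0,0,-0.05,0,0.3],
    [0,0,-0.09,0,0.3],
    [0,0,-0.13,0,0.3],
    [0,0,-0.16,0,0.3],
  ],
)

```text
time_s: 8.85
ee_pos: [407.7, 337.5, 212.7]
ee_rot: [180.0, -0.1, 42.7]
force: [0.1, -0.7, 0.6]
gripper_width: 59.4
gripper_force: 0.0
```

```bash
python3 -c "
from h import *
import cv2
cv2.imwrite('pics/s3.png',cv2.hconcat([cv2.resize(cams.grab_frame(n)[a:a+150,b:b+133],(400,450),interpolation=cv2.INTER_CUBIC) for n,a,b in(('scene',160,200),('top',140,220))]))
M=R.from_euler('z',30.5,degrees=True).as_matrix(); o=np.array([547,446,0.])
P=o+M@np.array([-52,-115,185]); print(P)
go(*P,30.5)"
```

```text
[560.5621954  320.52065168 185.        ]
from [409.5 338.8 214.8  42.7] tx 0.0986 ty 0.1160 tz 0.0298 roll 0.214
```

View pics/s3.png

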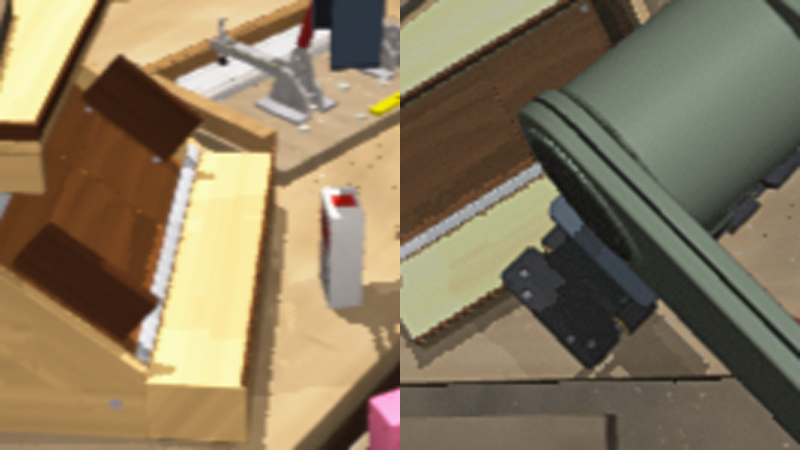

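The carton stands upright on the bench at left-panel pixels (342,245) and the arm is clear. Next I move to the rear pull, whose lower end is at case coordinates of about (−50, −118).

```bash
cat >> h.py <<'E'
CM=R.from_euler('z',30.5,degrees=True).as_matrix(); CO=np.array([547,446,0.])
def tocase(p): return CM.T@(np.asarray(p)-CO)
E
python3 -c "
from h import *
P=CO+CM@np.array([-50,-118,190]); print(P); go(*P,30.5,cur=(408,337.5,213,42.7))"
```

```text
[563.80806881 318.95084092 190.        ]
from [408.  337.5 213.   42.7] tx 0.1019 ty 0.1193 tz 0.0230 roll 0.213
```

Call:
apply_moves(
  deltas=[
    [0.02,0.024,0,0.04,0.3],
    [0.045,0.053,0.005,0.1,0.3],
    [0.07,0.082,0.01,0.16,0.3],
    [0.092,0.108,0.018,0.213,0.3],
    [0.102,0.119,0.023,0.213,0.3],
  ],
)

```text
time_s: 9.45
ee_pos: [565.0, 317.9, 184.8]
ee_rot: [180.0, 0.1, 30.4]
force: [-1.2, 0.6, -0.5]
gripper_width: 59.4
gripper_force: 0.0
```

Call:
apply_moves(
  deltas=[
    [0,0,0.01,0,0.3],
    [0,0,0.03,0,0.3],
    [0,0,0.05,0,0.3],
    [0,0,0.06,0,0.3],
  ],
)

```text
time_s: 9.85
ee_pos: [560.1, 318.5, 124.9]
ee_rot: [-180.0, 0.3, 30.6]
force: [-0.4, -0.6, -1.4]
gripper_width: 59.2
gripper_force: 0.0
```

```bash
python3 -c "
from h import *
import cv2
cv2.imwrite('pics/s4.png',cv2.resize(cams.grab_frame('scene')[100:260,190:350],(600,600),interpolation=cv2.INTER_CUBIC))
s=env.state(); print(tocase(s['ee_pos']),s['ee_rot'],s['force'])
P=CO+CM@np.array([-50,-118,81]); go(*P,30.5)"
```

```text
[ -53.70823232 -116.533488    123.92236062] [-179.967599      0.37817472   30.60847745] [-0.45593091  0.65262409 -1.07970527]
from [559.9 318.3 123.9  30.6] tx 0.0037 ty 0.0015 tz 0.0429 roll 0.002
```

View pics/s4.png

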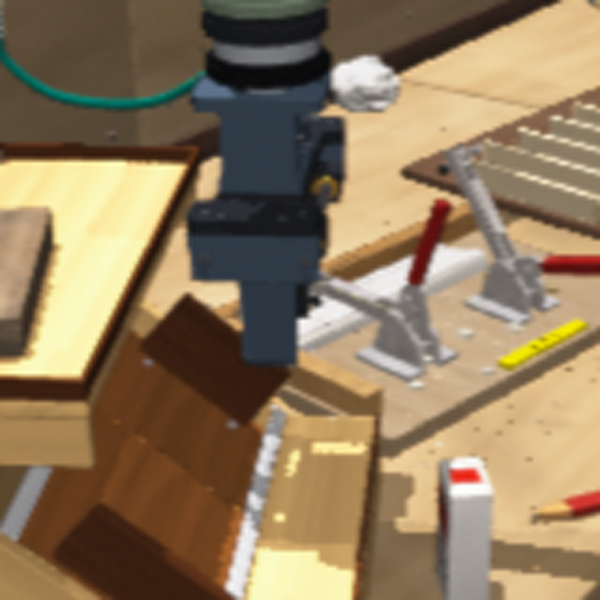

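The left finger at (270,330) stands in front of the lower end of the rear rib at (290,375), which falls between the fingers, and the body is clear of the tray. Descending in steps.

Call:
apply_moves(
  deltas=[
    [0.002,0.001,0.005,0,0.3],
    [0.003,0.001,0.012,0,0.3],
    [0.003,0.001,0.018,0,0.3],
    [0.003,0.001,0.022,0,0.3],
  ],
)

```text
time_s: 10.3
ee_pos: [566.1, 319.5, 105.0]
ee_rot: [180.0, -0.0, 30.5]
force: [-0.4, -0.3, 0.7]
gripper_width: 59.4
gripper_force: 0.0
```

Call:
apply_moves(
  deltas=[
    [0,0,0.006,0,0.3],
    [0,0,0.012,0,0.3],
    [0,0,0.017,0,0.3],
    [0,0,0.02,0,0.3],
  ],
)

```text
time_s: 10.7
ee_pos: [565.9, 319.3, 84.6]
ee_rot: [180.0, 0.1, 30.5]
force: [-0.4, 0.5, 0.2]
gripper_width: 59.3
gripper_force: 0.0
```

Call:
apply_moves(
  deltas=[
    [0,0,0,0,0.1],
    [0,0,0,0,-0.1],
    [0,0,0,0,-0.3],
    [0,0,0,0,-0.5],
    [0,0,0,0,-0.6],
  ],
  grip_force=8,
)

```text
time_s: 11.2
ee_pos: [566.2, 319.5, 85.5]
ee_rot: [180.0, -0.0, 30.5]
force: [0.4, 0.8, 0.5]
gripper_width: 22.4
gripper_force: 0.0
```

```bash
python3 -c "
from h import *
s=env.state(); print(tocase(s['ee_pos']),s['ee_rot'],CM.T@s['force'],s['gripper_width'],s['gripper_force'])"
```

```text
[ -47.59545576 -118.7264639    85.49940092] [ 1.79992775e+02 -2.27179889e-02  3.05269687e+01] [0.7162679  0.47713438 0.48694168] 22.386526040718927 0.0
```

Call:
apply_moves(
  deltas=[
    [0,0,0.002,0,-0.75],
    [0,0,0.002,0,-0.9],
    [0,0,0.002,0,-1],
    [0,0,0.002,0,-1],
    [0,0,0.002,0,-1],
  ],
  grip_force=8,
)

```text
time_s: 11.7
ee_pos: [566.0, 319.5, 83.0]
ee_rot: [180.0, 0.0, 30.5]
force: [0.3, 0.5, -2.3]
gripper_width: 10.1
gripper_force: 8.0
```

```bash
python3 -c "
from h import *
s=env.state(); print(tocase(s['ee_pos']),s['ee_rot'],CM.T@s['force'],s['gripper_width'],s['gripper_force'])"
```

```text
[ -47.81298766 -118.67657742   83.04255671] [1.79994512e+02 1.90185185e-02 3.05363512e+01] [ 0.50202685  0.27099144 -2.27460682] 10.083473206240237 7.996843010187149
```

The rib is gripped at 10.1 mm. Sliding left along case +y, which is tool −y.

Call:
apply_moves(
  deltas=[
    [0,-0.008,0,0,-1],
    [0,-0.018,0,0,-1],
    [0,-0.028,0,0,-1],
    [0,-0.038,0,0,-1],
    [0,-0.045,0,0,-1],
  ],
)

```text
time_s: 12.2
ee_pos: [542.3, 359.2, 83.0]
ee_rot: [180.0, 0.1, 30.6]
force: [0.1, -2.0, -2.5]
gripper_width: 10.1
gripper_force: 8.0
```

Call:
apply_moves(
  deltas=[
    [0,-0.008,0,0,-1],
    [0,-0.016,0,0,-1],
    [0,-0.024,0,0,-1],
    [0,-0.03,0,0,-1],
    [0,-0.035,0,0,-1],
  ],
)

```text
time_s: 12.7
ee_pos: [524.7, 388.6, 83.1]
ee_rot: [180.0, 0.1, 30.5]
force: [-0.5, -3.2, -2.4]
gripper_width: 10.2
gripper_force: 8.0
```

```bash
python3 -c "
from h import *
s=env.state(); print(tocase(s['ee_pos']),s['ee_rot'],CM.T@s['force'],s['gripper_width'],s['gripper_force'])"
```

```text
[-48.34877454 -38.09343499  83.06314487] [1.79993296e+02 7.98462130e-02 3.05417409e+01] [-2.05923818 -2.53115086 -2.3559311 ] 10.186096919803168 8.00219178199768
```

Call:
apply_moves(
  deltas=[
    [0,-0.003,0,0,-1],
    [0,-0.006,0,0,-1],
    [0,-0.008,0,0,-1],
    [0,-0.008,0,0,-1],
  ],
)

```text
time_s: 13.1
ee_pos: [520.7, 395.4, 83.0]
ee_rot: [-180.0, 0.1, 30.5]
force: [-3.3, -2.6, -2.8]
gripper_width: 9.8
gripper_force: 8.0
```

Call:
apply_moves(
  deltas=[
    [0,-0.002,0,0,-1],
    [0,-0.004,0,0,-1],
    [0,-0.005,0,0,-1],
    [0,-0.005,0,0,-1],
  ],
)

```text
time_s: 13.5
ee_pos: [518.3, 399.4, 83.1]
ee_rot: [180.0, 0.1, 30.5]
force: [-2.9, -2.7, -2.7]
gripper_width: 9.8
gripper_force: 8.0
```

```bash
python3 -c "
from h import *
s=env.state(); print(tocase(s['ee_pos']),CM.T@s['force'],s['gripper_width'],s['gripper_force'])"
```

```text
[-48.37401234 -25.63953212  83.05197117] [-3.82935425 -0.85587766 -2.66689779] 9.832168547376995 8.008181154727936
```

Call:
apply_moves(
  deltas=[
    [0,-0.002,0,0,-1],
    [0,-0.004,0,0,-1],
    [0,-0.005,0,0,-1],
    [0,-0.005,0,0,-1],
  ],
)

```text
time_s: 13.9
ee_pos: [515.7, 403.6, 83.1]
ee_rot: [-180.0, 0.1, 30.5]
force: [-3.8, -4.8, -3.0]
gripper_width: 10.1
gripper_force: 8.0
```

Call:
apply_moves(
  deltas=[
    [0,-0.0015,0,0,-1],
    [0,-0.003,0,0,-1],
    [0,-0.003,0,0,-1],
  ],
)

```text
time_s: 14.2
ee_pos: [515.3, 404.4, 83.0]
ee_rot: [179.8, 0.1, 30.5]
force: [-0.0, -9.8, -1.5]
gripper_width: 9.8
gripper_force: 8.0
```

```bash
python3 -c "
from h import *
s=env.state(); print(tocase(s['ee_pos']),CM.T@s['force'],s['gripper_width'],s['gripper_force'])"
```

```text
[-48.44836534 -19.70098864  83.04195043] [-4.96179051 -8.39387135 -1.46102661] 9.755627430430595 8.004397004842758
```

Call:
apply_moves(
  deltas=[
    [0,-0.001,0,0,-1],
    [0,-0.002,0,0,-1],
    [0,-0.003,0,0,-1],
    [0,-0.003,0,0,-1],
  ],
)

```text
time_s: 14.6
ee_pos: [515.2, 404.4, 83.0]
ee_rot: [179.5, 0.1, 30.5]
force: [3.8, -15.3, -2.7]
gripper_width: 10.0
gripper_force: 8.0
```

```bash
python3 -c "
from h import *
s=env.state(); print(tocase(s['ee_pos']),CM.T@s['force'],s['gripper_width'],s['gripper_force'])"
```

```text
[-48.45551971 -19.70231798  83.0364613 ] [ -4.45576669 -15.08070135  -2.65424116] 9.985642012686906 8.001814289018512
```

The rib is firmly at its stop: it holds y = −19.7 with 15 N. I'll ease the push, open the fingers and back out upwards, then towards the case's front.

Call:
apply_moves(
  deltas=[
    [0,0.002,0,0,-1],
    [0,0.0035,0,0,-1],
    [0,0.0035,0,0,-0.6],
    [0,0.0035,0,0,-0.5],
    [0,0.0035,0,0,-0.4],
  ],
)

```text
time_s: 15.1
ee_pos: [516.0, 407.4, 84.2]
ee_rot: [-179.9, -0.2, 30.5]
force: [-0.2, -0.7, -0.8]
gripper_width: 26.0
gripper_force: 0.0
```

```bash
python3 -c "
from h import *
s=env.state(); print(tocase(s['ee_pos']),CM.T@s['force'],s['gripper_width'],s['gripper_force'])"
```

```text
[-46.30243385 -17.56888671  84.21222759] [-0.54784705 -0.51130419 -0.80388675] 25.95766145082085 0.0
```

Call:
apply_moves(
  deltas=[
    [0,0,-0.01,0,-0.4],
    [-0.002,0,-0.03,0,-0.4],
    [-0.005,0,-0.06,0,-0.4],
    [-0.015,0,-0.09,0,-0.4],
    [-0.03,0,-0.12,0,-0.4],
  ],
)

```text
time_s: 15.6
ee_pos: [489.6, 391.5, 205.3]
ee_rot: [-180.0, -0.1, 30.5]
force: [0.1, -0.2, -0.6]
gripper_width: 27.0
gripper_force: 0.0
```

Call:
apply_moves(
  deltas=[
    [-0.03,0.02,-0.01,0,-0.4],
    [-0.07,0.05,-0.02,0,-0.4],
    [-0.11,0.08,-0.03,0,-0.4],
    [-0.15,0.11,-0.04,0,-0.4],
    [-0.18,0.14,-0.05,0,-0.4],
  ],
)

```text
time_s: 16.1
ee_pos: [404.0, 177.5, 254.7]
ee_rot: [180.0, -0.1, 30.6]
force: [1.1, -0.9, 0.4]
gripper_width: 26.9
gripper_force: 0.0
```

```bash
python3 -c "
from h import *
import cv2
cv2.imwrite('pics/s5.png',cv2.hconcat([cv2.resize(cams.grab_frame(n)[a:a+150,b:b+133],(400,450),interpolation=cv2.INTER_CUBIC) for n,a,b in(('scene',160,180),('top',130,200))]))
s=env.state(); print(s['ee_pos'],s['force'])"
```

```text
[404.41046057 175.62959427 256.09482826] [0.95937682 0.84142021 0.31640948]
```

View pics/s5.png

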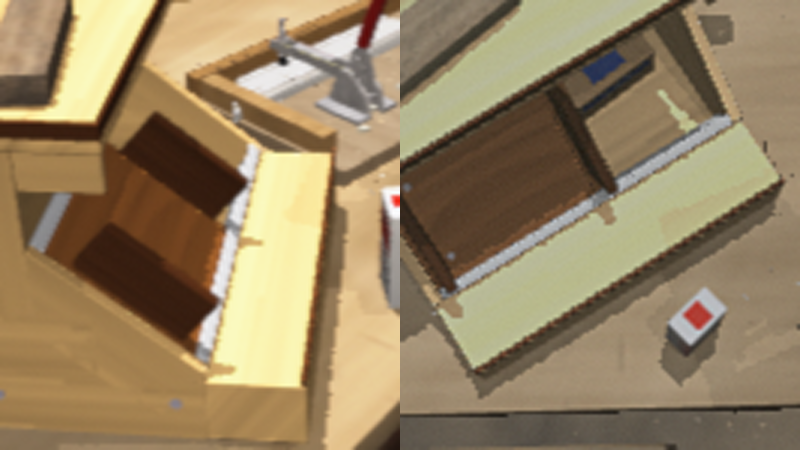

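The top view shows the right half open, with the rear rib at (585,140) beside the left door's edge. The left door is still shut, its pull at (430,245), and the carton stands upright on the bench at (695,320). Handing in.

Call:
apply_moves(
  deltas=[
    [0,0,0,0,-0.4],
    [0,0,0,0,-0.4],
    [0,0,0,0,-0.4],
  ],
)

```text
time_s: 16.5
ee_pos: [405.7, 180.0, 253.0]
ee_rot: [-180.0, 0.0, 30.6]
force: [-0.4, -0.1, -0.9]
gripper_width: 27.5
gripper_force: 0.0
```

```bash
python3 -c "
from workcell import env
print(env.job_done())"
```

```text
the job is handed in; nothing more can be done
None
```

The job is handed in at 16.5 s: the carton stands upright on the bench, the rear door is slid left to its stop, the left door is still shut, and the arm is clear; the tool stayed vertical throughout (the moves allow no lean), and no verdict came back.

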